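# Run down the wing nut of the length stop

## Robot

A 7-joint arm with a two-finger parallel gripper is mounted at the origin on the work surface. World frame = base frame: x ahead of the robot, y to its left, z up, the work surface at z = 0. Lengths are in m, angles in rad, forces in N, time in s.
With the tool pointing down it reaches from about 0.4 to 0.85 m from the base axis. Payload 10.4 kg.
Tool frame: the origin (TCP) lies between the finger pads; the fingertips stand 14 mm ahead of it and the grasp point (between the pads) lies 5 mm behind it; z points along the fingers, y is the direction in which the jaws open and shut (so a half turn about z gives the same grasp; the last joint's range is limited). The gripper opens to 87 mm and grips with 3 to 60 N. Pads are 19 mm wide; open, the fingers measure 117 mm over their backs; the gripper's body (75 mm by 190 mm) begins 51 mm behind the grasp point.
Start: joints at [-1.269, 0.332, -0.065, 1.46, 0.022, 1.35, -0.088], TCP at [0.199, 0.592, 0.237] pointing down, gripper open.
Joint ranges: [-2.6, 2.6], [-0.5, 2.12], [-1.47, 1.34], [0.16, 2.42], [-1.27, 4.41], [0.06, 2.06], [-2.6, 2.6]. Speed limits (rad/s): [2.22, 2.22, 2.79, 2.79, 3.14, 3.14, 3.14].

## Interface

Orientations are given as a unit quaternion [x, y, z, w].
In Python, from bench import readout, camera, calibration, order gives the robot as it stands.
- The arm moves only by the tool apply_moves, never from a script. Its argument "deltas" is a list of rows, each an object with "translation": the shift along the world's x, y, z in m, a list of three; "turn": the turn, a rotation vector about the world's x, y, z in rad, a list of three; "hand": the finger opening in m, from 0 to 0.087. A call has 1 to 5 rows; each row shifts and turns the pose as measured when the row begins; what a row does not reach is not made up. A row lasts 1/10 s, in which the tool goes at most 50 mm and 8.59 degrees, less where a joint would pass 70% of its speed; a pose out of reach is approached as far as the arm can. A call with a gripper value outside its range is refused whole. The fingers move at their own pace and stop on an object; "newtons" is the grip in N (left out, the last holds). Time passes only in rows, so rows that do not move let the fingers close. It gives the time, the measured TCP pose, the force and the opening at its end, in the units of the state.
- readout.read_state(): the state, without advancing time (a new reading comes with each control period).
- camera(name): name is "side" or "top"; returns the picture (420x560x3 uint8, red, green, blue); there is no depth.
- calibration(name): a dict with "fx", "fy", "cx", "cy" (pixels), "extrinsics" (4x4, takes a point from world to camera coordinates). Camera axes: x right, y down, z forward; pixel columns grow to the right and rows downward; lengths in m; the calibration is good to about 2 mm. A picture is of the moment at which its call begins. calibration takes no time and is no camera call.
- order.close_job(): hands the job in, once; it reports no verdict.
The state is a dict: "time": time; "joint_positions": joint angles; "joint_vel": joint speeds; "joint_torque": joint torques, N m; "ee_pos": TCP position; "eef_rot": TCP orientation; "ft_force": force on the tool from outside, world axes, zero at the start; "torque": the same for the moment, N m; "width": finger opening in m.
Only numpy, scipy, OpenCV 4.12 (cv2) and the standard library are available. Lean on these libraries where they do the work, as an engineer would, in place of code of your own. Each camera call takes 0.05 s, during which the arm holds its last target. There are 200 camera calls.

## Task

The stop on the portioning board is still loose: tighten its wing nut clockwise (seen from above) until it is fully home, by pushing its wings round with repeated fingertip strokes, without pinching the nut. Be gentle: stop as soon as it comes up against its springy end and do not force it further. Leave the cup, the scrubbing brush and the bottle where they stand, and finish clear of everything.

Things in the scene. Friction and masses are not known exactly. Their poses are not given: they have to be found in the camera images.
- board: White plastic portioning board, 225 x 340 x 20 mm, fixed to the steel table. Origin on the table straight below the wing-nut axis; z up, x points from the nut to the upright steel back fence. Board spans x -170 to +55 mm, y -170 to +170 mm.
- fence_top (a point): Middle of the top edge of the fixed steel back fence, 68 mm above the table: a plate 5 mm thick along the board's y, its near face 43 mm from the nut axis. A fingertip hardly fits between nut and fence: work on the open side (board x below +20 mm).
- stop_face (a point): Middle of the top edge of the fixed upright dark steel stop plate, 76 mm above the table: 85 mm long along the board's x, 5 mm thick, 120 mm from the nut axis on the side away from the fence. It stands on a stop bar 44 mm wide that runs along x under the nut, its top 34 mm above the table.
- nut_axis (a point): Fixed point on the vertical axis of the bright aluminium wing nut, 85 mm above the table.
- wing_tip (a point): Outer end of one of the nut's two alike, opposite wings, 40 mm from the axis; turns with the nut. Wings: upright plates 7 mm thick, 49 to 89 mm above the table at radius 18 to 40 mm (nearer the axis only to 65 mm). Hub radius 13 mm, top at 66 mm; stud top 78 mm. These heights are for the nut 2 turns off; all but the stud sink 4 mm by home.
- wing_nut (a joint): Turn of the nut, rad, growing clockwise from above (tightening): 0 = two turns off, 12.57 = home, a definite end. Starts 1.2 to 1.75 turns short, stays where left, turns with 2 to 3 N at a wing. At home the wings lie along the board's y. Past the end the stud's rubber mount winds on 0.1 rad per 8 N at 30 mm radius and springs back (not counted here). Over 40 N on the nut is forcing it.
- cup: Open steel cup, 68 mm across, 70 mm tall, loose on the board some 0.14 m from the nut; origin under its centre.
- scrub: Blue-backed scrubbing brush, 100 x 45 x 40 mm, loose on the board some 0.14 m from the nut; origin under its centre.
- sanitiser: White closed bottle with blue cap, 64 mm across, 170 mm tall, standing loose on the table beside the board, about 0.26 m from the nut; origin under its centre.
Things that resemble listed ones, but are neither listed nor needed, are in the scene too. What is shaped like the sanitiser but purple is not meant. There is more than one size of the scrub; the job needs the smaller.

How it is judged:
On the way, in this order (a step that is already met when the one before it is completed fails the run):
1. the wing nut comes to within one turn of home (value of joint wing_nut above 6.29 rad), for 0.1 s.
2. the wing nut is fully home (value of joint wing_nut above 12.2 rad), for 0.2 s.
At the end, for the whole second after the job is handed in: The wing nut is within 0.37 rad (21 degrees) of its fully home end and at rest; cup, brush and bottle stand upright within 20 mm of where they began (value of joint wing_nut above 12.2 rad and velocity of joint wing_nut between -0.1 and 0.1 rad/s and distance of each of cup, scrub, sanitiser from where it was at the start of the episode below 0.02 m and angle between each of cup, scrub, sanitiser's own z axis and vertical below 0.2 rad); the robot touches nothing.
It fails at once if the wing nut is pinched or forced (more than 40 N on it) (contact force between the fingers and wing_nut above 40 N).
It fails at once if the cup is pushed, lifted or tipped (distance of cup from where it was at the start of the episode above 0.03 m or angle between cup's own z axis and vertical above 0.4 rad).
It fails at once if the brush is pushed, lifted or tipped (distance of scrub from where it was at the start of the episode above 0.03 m or angle between scrub's own z axis and vertical above 0.4 rad).
It fails at once if the bottle is pushed, lifted or tipped (distance of sanitiser from where it was at the start of the episode above 0.03 m or angle between sanitiser's own z axis and vertical above 0.4 rad).
It also fails if it takes over 67 s, if anything falls off the work surface, if the arm or the gripper's body presses on something with over 40 N, if the wrist force passes 120 N, or if a joint passes its speed limit or range.

## Working session

There is one attempt and no reset: what is moved stays moved. The work goes in short steps, Python scripts to look and compute and a tool call to move; the robot and the scene stay as the last step left them, time stands still between calls to the robot, and variables do not carry over. Pictures are saved under pics/ and viewed, about 8 in all and at most 12, crops included, and the job is handed in when it is done.

Besides the shell and the picture viewer there is one more tool, called after "Request:" as name([rows], argument=value, ...), one row to a line, values as JSON. apply_moves: Moves the arm, as the interface text tells. Its arguments: {"type":"object","properties":{"deltas":{"type":"array","items":{"type":"object","properties":{"translation":{"type":"array","items":{"type":"number"}},"turn":{"type":"array","items":{"type":"number"}},"hand":{"type":"number"}}}},"newtons":{"type":"number"}},"required":["deltas"]}

```bash
mkdir -p pics
cat > h.py <<'E'
import numpy as np,cv2
from bench import readout,camera,calibration,order
def snap(n,f,crop=None,s=1):
    im=camera(n)
    if crop: x0,y0,x1,y1=crop; im=im[y0:y1,x0:x1]
    im=cv2.resize(im,None,fx=s,fy=s,interpolation=cv2.INTER_CUBIC)
    cv2.imwrite('pics/'+f,im[:,:,::-1])
def ray(n,u,v,z):
    c=calibration(n);E=np.array(c['extrinsics']);R=E[:3,:3];o=-R.T@E[:3,3]
    d=R.T@np.array([(u-c['cx'])/c['fx'],(v-c['cy'])/c['fy'],1]);return o+d*(z-o[2])/d[2]
def proj(n,p):
    c=calibration(n);E=np.array(c['extrinsics']);q=E[:3,:3]@np.array(p)+E[:3,3]
    return np.array([c['fx']*q[0]/q[2]+c['cx'],c['fy']*q[1]/q[2]+c['cy']])
E
python3 - <<'E'
from h import *
s=readout.read_state();print(s)
for n in('top','side'):
    c=calibration(n);E=np.array(c['extrinsics']);print(n,c['fx'],-E[:3,:3].T@E[:3,3],E[:3,:3].round(2).tolist())
snap('top','t0.png',s=1.42);snap('side','s0.png',s=1.42)
E
```

```text
{'time': 0.0, 'joint_positions': array([-1.26860902,  0.3328769 , -0.064723  ,  1.46096339,  0.02161957,
        1.34988694, -0.08850429]), 'joint_vel': array([-0.00061021,  0.00073254,  0.00159147,  0.00181595,  0.00079943,
       -0.00073599, -0.00052936]), 'joint_torque': array([-3.82286305e-05, -6.23262405e+01,  2.49906513e-02, -3.89887691e+01,
       -6.12559053e-02,  3.97784729e-02,  1.19382980e-04]), 'ee_pos': array([0.19932082, 0.59197034, 0.23574031]), 'eef_rot': array([ 1.61659464e-01,  9.86846341e-01, -7.14895646e-04, -7.72922367e-05]), 'ft_force': array([-0.63311468, -0.41081979, -0.11807725]), 'torque': array([0.04209867, 0.04812817, 0.02050316]), 'width': 0.08676438935083305}
top 403.9086831241713 [0.30217085 0.12623925 0.81427039] [[-0.07, -1.0, -0.01], [-0.97, 0.07, -0.25], [0.25, -0.01, -0.97]]
side 397.38558735189713 [ 0.20776527 -0.28458041  0.53602477] [[0.82, -0.57, 0.01], [-0.39, -0.57, -0.73], [0.42, 0.59, -0.69]]
```

View pics/t0.png

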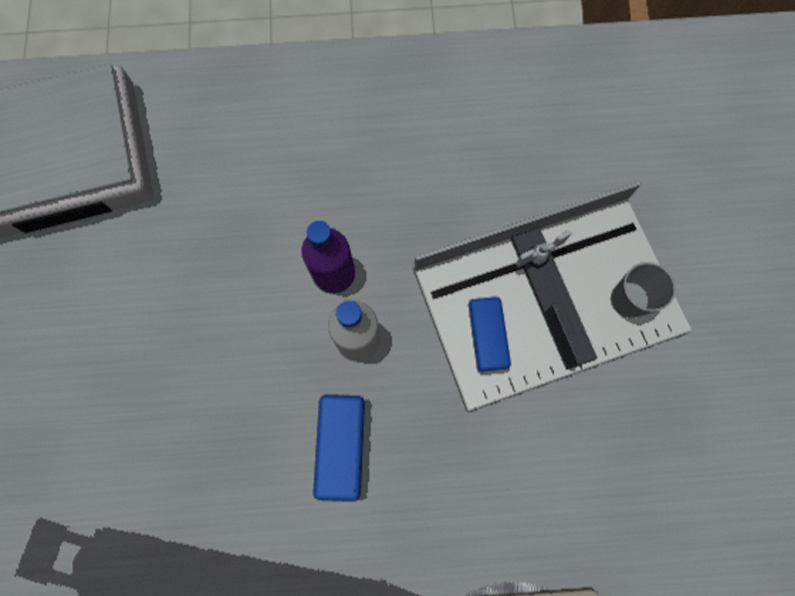

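View pics/s0.png

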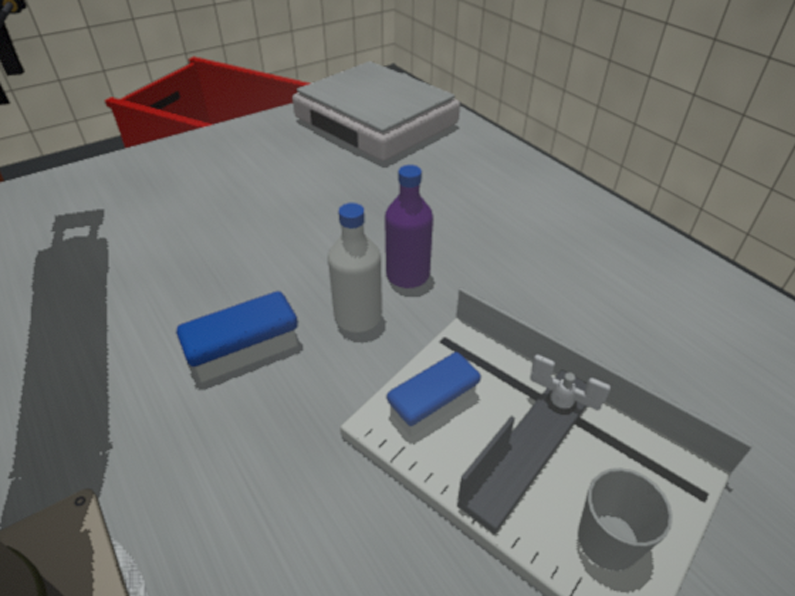

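The sanitiser is the white bottle at (355,330), not the purple one at (328,258). The smaller brush is on the board at (489,333); the large one is at (340,447). The cup is at (648,290) and the nut at (541,252). Next I'll enlarge the nut.

Run:
```python
from h import *
snap('top','t1.png',(290,120,490,290),4);snap('side','s1.png',(320,220,480,340),5)
```

```text
(no output)
```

View pics/t1.png

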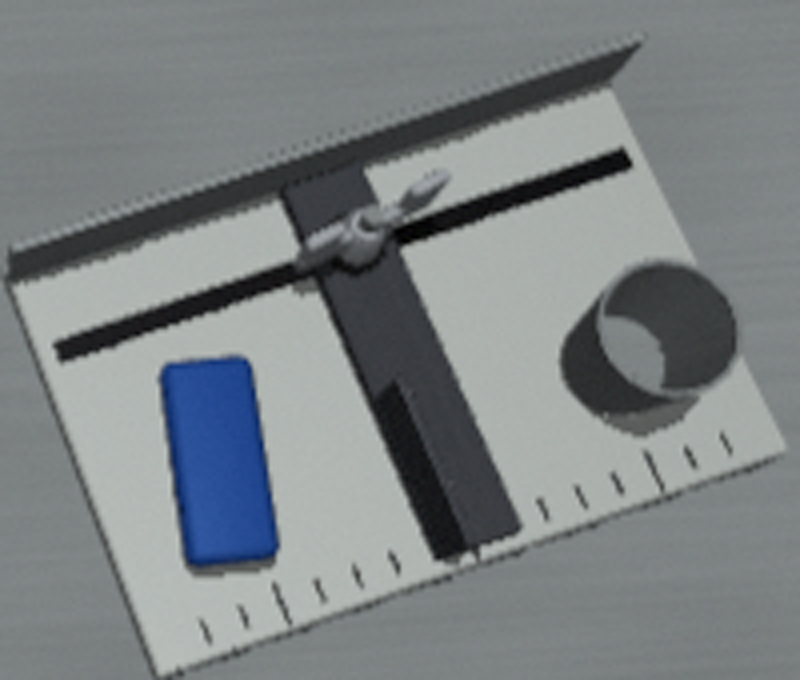

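View pics/s1.png

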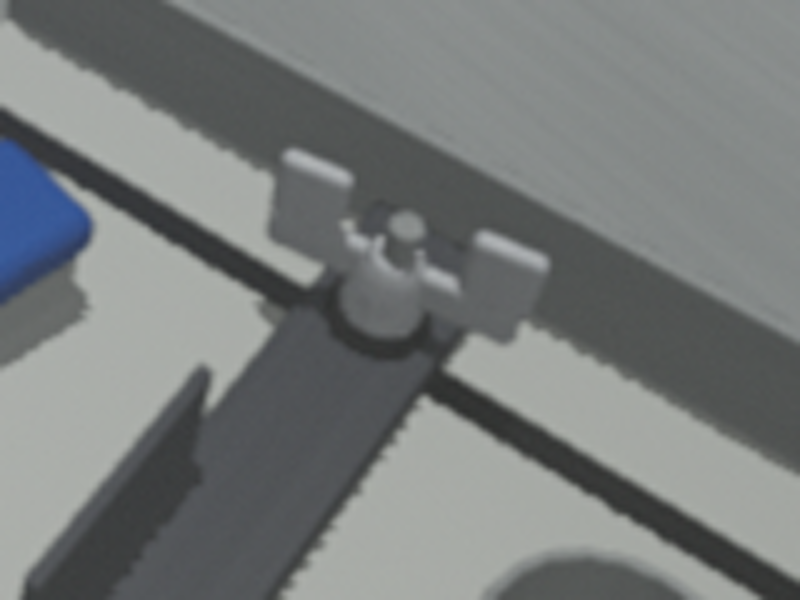

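The crops show the wings at side-crop (290,152)–(350,183) and (482,236)–(545,265), and the stud top at (408,222). In the top crop the fence top runs (10,245)–(642,38).

Run:
```python
from h import *
T=lambda x,y,z:ray('top',290+x/4,120+y/4,z)[:2]
S=lambda x,y,z:ray('side',320+x/5,220+y/5,z)[:2]
a,b=T(10,247,.068),T(642,39,.068);c,d=T(158,678,.02),T(787,450,.02)
for p,q in((a,b),(c,d)): print(p,q,np.linalg.norm(p-q),np.degrees(np.arctan2(*(p-q)[::-1]))-90)
yaw=np.arctan2(*((a-b)/np.linalg.norm(a-b)+(c-d)/np.linalg.norm(c-d))[::-1])-np.pi/2
X=np.array([np.cos(yaw),np.sin(yaw)]);Y=np.array([-X[1],X[0]]);
print('yaw',np.degrees(yaw),'nut from corners',(c+d)/2+.17*X,'fence',(a+b)/2-.0455*X)
s1=S(408,224,.078);s2=T(370,214,.078);print('stud',s1,s2)
w=[S(290,152,.088),S(350,183,.088),S(482,236,.088),S(545,265,.088)];print(w,np.mean(w,0))
B=np.array([X,Y])
for p in w: r=B@(p-np.mean(w,0));print(r,np.hypot(*r),np.degrees(np.arctan2(r[1],r[0])))
print('right tip top view',T(447,175,.088))
```

```text
[0.55738021 0.08624911] [ 0.64449292 -0.23917681] 0.3368837407544995 14.986050593298671
[0.34936739 0.02943327] [ 0.4391731  -0.29545462] 0.33707152323268874 15.451896301030104
yaw 15.218973447164391 nut from corners [ 0.55830828 -0.08838419] fence [ 0.55703227 -0.088408  ]
stud [ 0.56162719 -0.08863816] [ 0.55822774 -0.08767316]
[array([ 0.54526161, -0.05442692]), array([ 0.5512643 , -0.07283225]), array([ 0.56805627, -0.10787384]), array([ 0.57477204, -0.12488381])] [ 0.55983855 -0.09000421]
[-0.00472637  0.03815615] 0.0384477599774513 97.06121734015598
[-0.00376577  0.01882055] 0.019193593758390602 101.31478484919126
[ 0.00323858 -0.01940016] 0.01966862427087554 -80.52267369196551
[ 0.00525356 -0.03757653] 0.03794200393161553 -82.04109123975752
right tip top view [ 0.57175462 -0.12410909]
```

Nut axis ≈ (0.5585, −0.0885), board yaw 15.2°, wing at −82° (board), so the joint is ≈ 3.0. That leaves about 9.57 rad, roughly three half-turn strokes. I'll transit high with the fingers closed.

Request:
apply_moves([
  {"translation":[0.0245,-0.0437,0],"turn":[0,0,0.05],"hand":0},
  {"translation":[0.0245,-0.0437,0],"turn":[0,0,0.05],"hand":0},
  {"translation":[0.0245,-0.0437,0],"turn":[0,0,0.05],"hand":0},
  {"translation":[0.0245,-0.0437,0],"turn":[0,0,0.05],"hand":0},
  {"translation":[0.0245,-0.0437,0],"turn":[0,0,0.05],"hand":0},
], newtons=20)

```text
time: 0.7
ee_pos: [0.3163, 0.3746, 0.2331]
eef_rot: [0.027, 1.0, -0.001, -0.002]
ft_force: [1.8, 0.3, 0.4]
width: 0.0548
```

Request:
apply_moves([
  {"translation":[0.0245,-0.0437,0],"turn":[0,0,0.05],"hand":0},
  {"translation":[0.0245,-0.0437,0],"turn":[0,0,0.05],"hand":0},
  {"translation":[0.0245,-0.0437,0],"turn":[0,0,0.05],"hand":0},
  {"translation":[0.0245,-0.0437,0],"turn":[0,0,0.05],"hand":0},
  {"translation":[0.0245,-0.0437,0],"turn":[0,0,0.05],"hand":0},
])

```text
time: 1.2
ee_pos: [0.4366, 0.1554, 0.2336]
eef_rot: [-0.103, 0.995, -0.0, -0.001]
ft_force: [1.3, 0.9, -0.0]
width: 0.0149
```

Request:
apply_moves([
  {"translation":[0.0245,-0.0437,0],"turn":[0,0,0.05],"hand":0},
  {"translation":[0.0245,-0.0437,0],"turn":[0,0,0.05],"hand":0},
  {"translation":[0.0245,-0.0437,0],"turn":[0,0,0.05],"hand":0},
  {"translation":[0.0245,-0.0437,0],"turn":[0,0,0.05],"hand":0},
  {"translation":[0.0,0,0],"turn":[0,0,0],"hand":0},
])

```text
time: 1.7
ee_pos: [0.5341, -0.0267, 0.2345]
eef_rot: [-0.203, 0.979, -0.001, 0.0]
ft_force: [-0.6, -0.2, -0.3]
width: 0.0006
```

Request:
apply_moves([
  {"translation":[0.0285,-0.041,0],"turn":[0,0,0],"hand":0},
  {"translation":[0.0285,-0.041,0],"turn":[0,0,0],"hand":0},
  {"translation":[0,0,-0.045],"turn":[0,0,0],"hand":0},
  {"translation":[0,0,-0.045],"turn":[0,0,0],"hand":0},
  {"translation":[0,0,-0.034],"turn":[0,0,0],"hand":0},
])

```text
time: 2.2
ee_pos: [0.5931, -0.1079, 0.112]
eef_rot: [-0.203, 0.979, -0.003, 0.006]
ft_force: [-0.9, 0.9, -0.2]
width: 0.0004
```

Run:
```python
from h import *
s=readout.read_state();print(s['ee_pos'],s['joint_positions'].round(2),s['ft_force'])
snap('side','s2.png',(300,180,500,330),4)
```

```text
[ 0.59313635 -0.1078715   0.11202299] [-0.34  0.41  0.55  1.71 -0.24  1.08  2.26] [-0.8785598   0.89843916 -0.1762312 ]
```

View pics/s2.png

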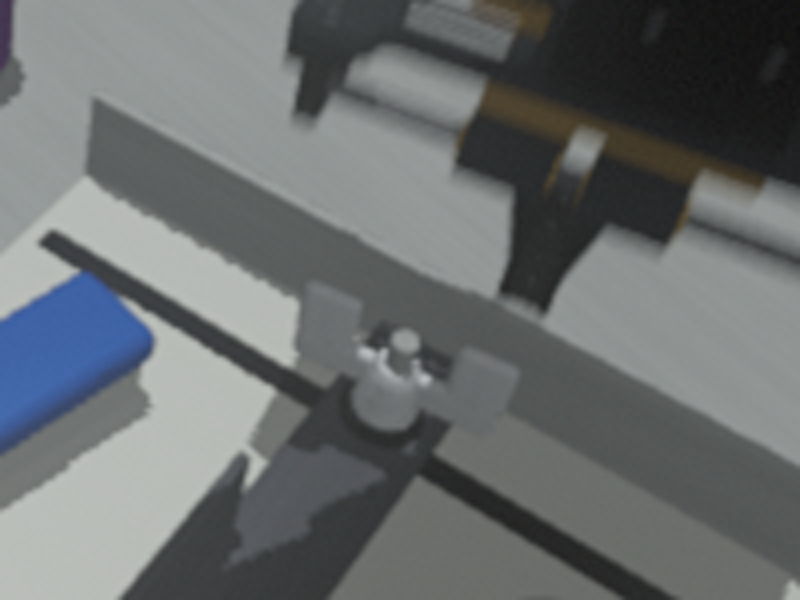

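Fingertips are at crop (525,298), behind the right wing (480,385) on the fence side and clear of it. Next: lower the tool and plan the stroke.

```bash
cat >> h.py <<'E'
N=np.array([.5585,-.0885])
def plan(w0,w1,n,r=.031,d=.013,z=.085):
    """rows to bring finger behind a wing at world angle w0..w1 (deg)"""
    s=readout.read_state();p=s['ee_pos'];q=s['eef_rot']
    yaw=90-2*np.degrees(np.arctan2(q[0],q[1]));print('t',round(s['time'],2),'p',p.round(4),'F',s['ft_force'].round(1),'q7',s['joint_positions'][6].round(2),
      'wing',round((yaw+180+180)%360-180-360*0,1))
    for w in np.linspace(w0,w1,n):
        a=np.radians(w);u=np.array([np.cos(a),np.sin(a)]);v=np.array([-u[1],u[0]])
        t=np.r_[N+r*u+d*v,z];ty=w+180;dy=(ty-yaw+180)%360-180
        print(round(w,1),(t-p).round(4).tolist(),'turn',round(np.radians(dy),3));p=t;yaw=ty
E
python3 - <<'E'
from h import *
plan(-66.8,-66.8,1,d=.022)
print('stroke');plan(-67,-67-8*23,24)
E
```

```text
t 2.25 p [ 0.5901 -0.1069  0.1064] F [-3.9  1.  -5.2] q7 2.27 wing -66.5
-66.8 [0.0008, -0.0015, -0.0214] turn -0.005
stroke
t 2.25 p [ 0.5901 -0.1069  0.1064] F [-3.9  1.  -5.2] q7 2.27 wing -66.5
-67.0 [-0.0075, -0.0051, -0.0214] turn -0.008
-75.0 [-0.0035, -0.0031, 0.0] turn -0.14
-83.0 [-0.0039, -0.0026, 0.0] turn -0.14
-91.0 [-0.0042, -0.002, 0.0] turn -0.14
-99.0 [-0.0045, -0.0014, 0.0] turn -0.14
-107.0 [-0.0046, -0.0008, 0.0] turn -0.14
-115.0 [-0.0047, -0.0001, 0.0] turn -0.14
-123.0 [-0.0047, 0.0005, 0.0] turn -0.14
-131.0 [-0.0045, 0.0012, 0.0] turn -0.14
-139.0 [-0.0043, 0.0018, 0.0] turn -0.14
-147.0 [-0.0041, 0.0024, 0.0] turn -0.14
-155.0 [-0.0037, 0.0029, 0.0] turn -0.14
-163.0 [-0.0032, 0.0034, 0.0] turn -0.14
-171.0 [-0.0027, 0.0038, 0.0] turn -0.14
-179.0 [-0.0022, 0.0042, 0.0] turn -0.14
-187.0 [-0.0016, 0.0044, 0.0] turn -0.14
-195.0 [-0.001, 0.0046, 0.0] turn -0.14
-203.0 [-0.0003, 0.0047, 0.0] turn -0.14
-211.0 [0.0003, 0.0047, 0.0] turn -0.14
-219.0 [0.001, 0.0046, 0.0] turn -0.14
-227.0 [0.0016, 0.0044, 0.0] turn -0.14
-235.0 [0.0022, 0.0041, 0.0] turn -0.14
-243.0 [0.0028, 0.0038, 0.0] turn -0.14
-251.0 [0.0033, 0.0034, 0.0] turn -0.14
```

Request:
apply_moves([
  {"translation":[0.001,-0.0015,-0.021],"turn":[0,0,0],"hand":0},
  {"translation":[0,0,0],"turn":[0,0,0],"hand":0},
  {"translation":[-0.008,-0.0035,0],"turn":[0,0,0],"hand":0},
  {"translation":[-0.0035,-0.003,0],"turn":[0,0,-0.14],"hand":0},
  {"translation":[-0.004,-0.0025,0],"turn":[0,0,-0.14],"hand":0},
])

```text
time: 2.75
ee_pos: [0.5763, -0.1159, 0.089]
eef_rot: [-0.063, 0.998, -0.001, 0.003]
ft_force: [2.3, 0.7, -1.8]
width: 0.0003
```

Run:
```python
from h import *
plan(-91,-91-8*4,5)
```

```text
t 2.75 p [ 0.5763 -0.1159  0.089 ] F [ 2.3  0.7 -1.8] q7 2.03 wing -82.8
-91.0 [-0.0053, -0.0038, -0.004] turn -0.143
-99.0 [-0.0045, -0.0014, 0.0] turn -0.14
-107.0 [-0.0046, -0.0008, 0.0] turn -0.14
-115.0 [-0.0047, -0.0001, 0.0] turn -0.14
-123.0 [-0.0047, 0.0005, 0.0] turn -0.14
```

Request:
apply_moves([
  {"translation":[-0.0053,-0.0038,-0.004],"turn":[0,0,-0.14],"hand":0},
  {"translation":[-0.0045,-0.0014,0],"turn":[0,0,-0.14],"hand":0},
  {"translation":[-0.0046,-0.0008,0],"turn":[0,0,-0.14],"hand":0},
  {"translation":[-0.0047,0,0],"turn":[0,0,-0.14],"hand":0},
  {"translation":[-0.0047,0.0005,0],"turn":[0,0,-0.14],"hand":0},
])

```text
time: 3.25
ee_pos: [0.5561, -0.1227, 0.0966]
eef_rot: [0.298, 0.955, -0.001, 0.011]
ft_force: [1.2, -1.3, -1.0]
width: 0.0007
```

Run:
```python
from h import *
plan(-131,-131-8*4,5)
snap('side','s3.png',(300,180,500,330),4)
```

```text
t 3.25 p [ 0.5561 -0.1227  0.0966] F [ 1.2 -1.3 -1. ] q7 1.36 wing -124.7
-131.0 [-0.0082, 0.0023, -0.0116] turn -0.111
-139.0 [-0.0043, 0.0018, 0.0] turn -0.14
-147.0 [-0.0041, 0.0024, 0.0] turn -0.14
-155.0 [-0.0037, 0.0029, 0.0] turn -0.14
-163.0 [-0.0032, 0.0034, 0.0] turn -0.14
```

View pics/s3.png

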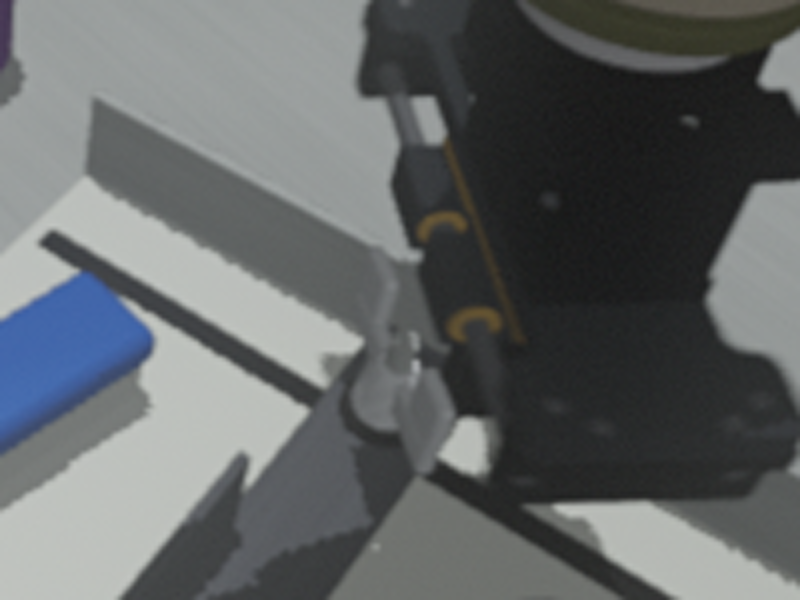

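The nut has turned (right wing now at (428,415)). The tool creeps upward while turning, so I'll add downward compensation.

Request:
apply_moves([
  {"translation":[0,0,-0.012],"turn":[0,0,0],"hand":0},
  {"translation":[-0.008,0.0023,-0.002],"turn":[0,0,-0.11],"hand":0},
  {"translation":[-0.0043,0.0018,-0.0018],"turn":[0,0,-0.14],"hand":0},
  {"translation":[-0.0041,0.0024,-0.0018],"turn":[0,0,-0.14],"hand":0},
  {"translation":[-0.0037,0.0029,-0.0018],"turn":[0,0,-0.14],"hand":0},
])

```text
time: 3.8
ee_pos: [0.5384, -0.1145, 0.0808]
eef_rot: [0.54, 0.841, -0.002, 0.016]
ft_force: [0.2, -1.0, 1.1]
width: 0.0004
```

Run:
```python
from h import *
plan(-163,-163-8*4,5)
```

```text
t 3.8 p [ 0.5384 -0.1145  0.0808] F [ 0.2 -1.   1.1] q7 0.85 wing -155.4
-163.0 [-0.0058, 0.0045, 0.0042] turn -0.132
-171.0 [-0.0027, 0.0038, 0.0] turn -0.14
-179.0 [-0.0022, 0.0042, 0.0] turn -0.14
-187.0 [-0.0016, 0.0044, 0.0] turn -0.14
-195.0 [-0.001, 0.0046, 0.0] turn -0.14
```

Request:
apply_moves([
  {"translation":[-0.0058,0.0045,0.002],"turn":[0,0,-0.13],"hand":0},
  {"translation":[-0.0027,0.0038,-0.0005],"turn":[0,0,-0.14],"hand":0},
  {"translation":[-0.0022,0.0042,-0.001],"turn":[0,0,-0.14],"hand":0},
  {"translation":[-0.0016,0.0044,-0.001],"turn":[0,0,-0.14],"hand":0},
  {"translation":[-0.001,0.0046,-0.001],"turn":[0,0,-0.14],"hand":0},
])

```text
time: 4.3
ee_pos: [0.525, -0.0951, 0.0801]
eef_rot: [0.796, 0.605, -0.007, 0.015]
ft_force: [-0.5, -2.0, 1.7]
width: 0.0003
```

Run:
```python
from h import *
plan(-203,-203-8*5,6)
```

```text
t 4.3 p [ 0.525  -0.0951  0.0801] F [-0.5 -2.   1.7] q7 0.19 wing 164.5
-203.0 [-0.0001, 0.0068, 0.0049] turn -0.13
-211.0 [0.0003, 0.0047, 0.0] turn -0.14
-219.0 [0.001, 0.0046, 0.0] turn -0.14
-227.0 [0.0016, 0.0044, 0.0] turn -0.14
-235.0 [0.0022, 0.0041, 0.0] turn -0.14
-243.0 [0.0028, 0.0038, 0.0] turn -0.14
```

Request:
apply_moves([
  {"translation":[0,0.0068,0.003],"turn":[0,0,-0.13],"hand":0},
  {"translation":[0.0003,0.0047,0.0005],"turn":[0,0,-0.14],"hand":0},
  {"translation":[0.001,0.0046,0],"turn":[0,0,-0.14],"hand":0},
  {"translation":[0.0016,0.0044,0],"turn":[0,0,-0.14],"hand":0},
  {"translation":[0.0022,0.0041,0],"turn":[0,0,-0.14],"hand":0},
])

```text
time: 4.8
ee_pos: [0.5281, -0.0714, 0.0827]
eef_rot: [0.955, 0.296, -0.013, 0.01]
ft_force: [-1.4, -0.5, 1.4]
width: 0.0005
```

Run:
```python
from h import *
plan(-243,-251,2)
snap('side','s4.png',(300,180,500,330),4)
```

```text
t 4.8 p [ 0.5281 -0.0714  0.0827] F [-1.4 -0.5  1.4] q7 -0.44 wing 124.4
-243.0 [0.0047, 0.0046, 0.0023] turn -0.129
-251.0 [0.0033, 0.0034, 0.0] turn -0.14
```

View pics/s4.png

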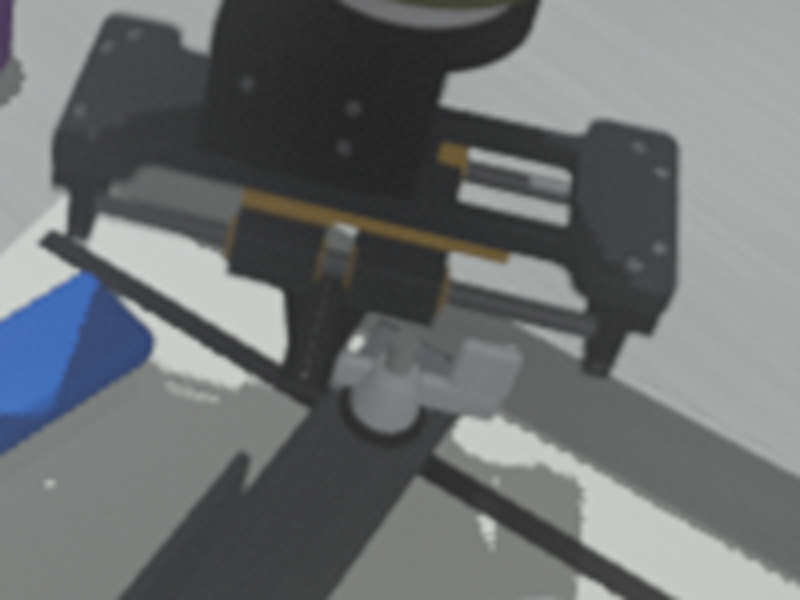

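Request:
apply_moves([
  {"translation":[0.0047,0.0046,0.001],"turn":[0,0,-0.13],"hand":0},
  {"translation":[0.0033,0.0034,0],"turn":[0,0,-0.14],"hand":0},
  {"translation":[0.001,0.001,0],"turn":[0,0,0],"hand":0},
  {"translation":[-0.003,-0.001,0.01],"turn":[0,0,0],"hand":0},
  {"translation":[0,0,0.03],"turn":[0,0,0],"hand":0},
])

```text
time: 5.35
ee_pos: [0.5306, -0.0634, 0.1207]
eef_rot: [0.985, 0.171, -0.019, 0.008]
ft_force: [1.0, 0.3, 0.4]
width: 0.0004
```

Run:
```python
from h import *
plan(-64,-64,1,d=.024,z=.118)
print(readout.read_state()['eef_rot'])
```

```text
t 5.35 p [ 0.5306 -0.0634  0.1207] F [1.  0.3 0.4] q7 -0.72 wing 109.7
-64.0 [0.0631, -0.0424, -0.0027] turn -3.032
[ 0.98506524  0.17097783 -0.0187546   0.00783011]
```

Request:
apply_moves([
  {"translation":[0.003,-0.002,0],"turn":[0.004,-0.007,0.149],"hand":0},
  {"translation":[0.003,-0.002,0],"turn":[0.004,-0.007,0.149],"hand":0},
  {"translation":[0.003,-0.002,0],"turn":[0.004,-0.007,0.149],"hand":0},
  {"translation":[0.003,-0.002,0],"turn":[0.004,-0.007,0.149],"hand":0},
  {"translation":[0.003,-0.002,0],"turn":[0.004,-0.007,0.149],"hand":0},
])

```text
time: 5.85
ee_pos: [0.5481, -0.0749, 0.1281]
eef_rot: [0.853, 0.522, 0.009, 0.008]
ft_force: [-0.9, -0.3, 0.4]
width: 0.0005
```

Request:
apply_moves([
  {"translation":[0.003,-0.002,0],"turn":[0,0,0.149],"hand":0},
  {"translation":[0.003,-0.002,0],"turn":[0,0,0.149],"hand":0},
  {"translation":[0.003,-0.002,0],"turn":[0,0,0.149],"hand":0},
  {"translation":[0.003,-0.002,0],"turn":[0,0,0.149],"hand":0},
  {"translation":[0.003,-0.002,0],"turn":[0,0,0.149],"hand":0},
])

```text
time: 6.35
ee_pos: [0.564, -0.0869, 0.1339]
eef_rot: [0.603, 0.798, 0.015, 0.006]
ft_force: [-1.0, -0.5, -0.4]
width: 0.0006
```

Request:
apply_moves([
  {"translation":[0.003,-0.002,0],"turn":[0,0,0.149],"hand":0},
  {"translation":[0.003,-0.002,0],"turn":[0,0,0.149],"hand":0},
  {"translation":[0.003,-0.002,0],"turn":[0,0,0.149],"hand":0},
  {"translation":[0.003,-0.002,0],"turn":[0,0,0.149],"hand":0},
  {"translation":[0.003,-0.002,0],"turn":[0,0,0.149],"hand":0},
])

```text
time: 6.85
ee_pos: [0.5801, -0.0996, 0.1405]
eef_rot: [0.268, 0.963, 0.019, 0.005]
ft_force: [-0.2, -0.0, -0.1]
width: 0.0005
```

```bash
cat >> h.py <<'E'
def tilt():
    from scipy.spatial.transform import Rotation as R
    z=R.from_quat(readout.read_state()['eef_rot']).as_matrix()[:,2]
    print('tilt fix turn',[round(-z[1],3),round(z[0],3)])
E
python3 - <<'E'
from h import *
plan(-64,-64,1,d=.024,z=.118);tilt()
E
```

```text
t 6.85 p [ 0.5801 -0.0996  0.1405] F [-0.2 -0.  -0.1] q7 1.38 wing -121.1
-64.0 [0.0135, -0.0062, -0.0225] turn 0.997
tilt fix turn [np.float64(-0.034), np.float64(0.019)]
```

Request:
apply_moves([
  {"translation":[0.002,-0.001,0],"turn":[-0.006,0.003,0.148],"hand":0},
  {"translation":[0.002,-0.001,0],"turn":[-0.006,0.003,0.148],"hand":0},
  {"translation":[0.002,-0.001,0],"turn":[-0.006,0.003,0.148],"hand":0},
  {"translation":[0.002,-0.001,0],"turn":[-0.006,0.003,0.148],"hand":0},
  {"translation":[0.002,-0.001,0],"turn":[-0.006,0.003,0.148],"hand":0},
])

```text
time: 7.35
ee_pos: [0.5911, -0.1085, 0.1476]
eef_rot: [-0.103, 0.995, 0.004, 0.0]
ft_force: [-0.7, -0.2, -2.0]
width: 0.0004
```

Request:
apply_moves([
  {"translation":[0.002,-0.001,0],"turn":[0,0,0.145],"hand":0},
  {"translation":[0.001,0,0],"turn":[0,0,0.105],"hand":0},
  {"translation":[0,0,0],"turn":[0,0,0],"hand":0},
])

```text
time: 7.65
ee_pos: [0.5949, -0.1112, 0.152]
eef_rot: [-0.238, 0.971, 0.002, 0.003]
ft_force: [0.1, 0.5, 0.6]
width: 0.0005
```

Run:
```python
from h import *
plan(-64,-64,1,d=.024,z=.085);tilt()
snap('side','s5.png',(300,180,500,330),4)
```

```text
t 7.65 p [ 0.5949 -0.1112  0.152 ] F [0.1 0.5 0.6] q7 2.33 wing -62.5
-64.0 [-0.0013, 0.0054, -0.067] turn -0.026
tilt fix turn [np.float64(-0.005), np.float64(0.005)]
```

View pics/s5.png

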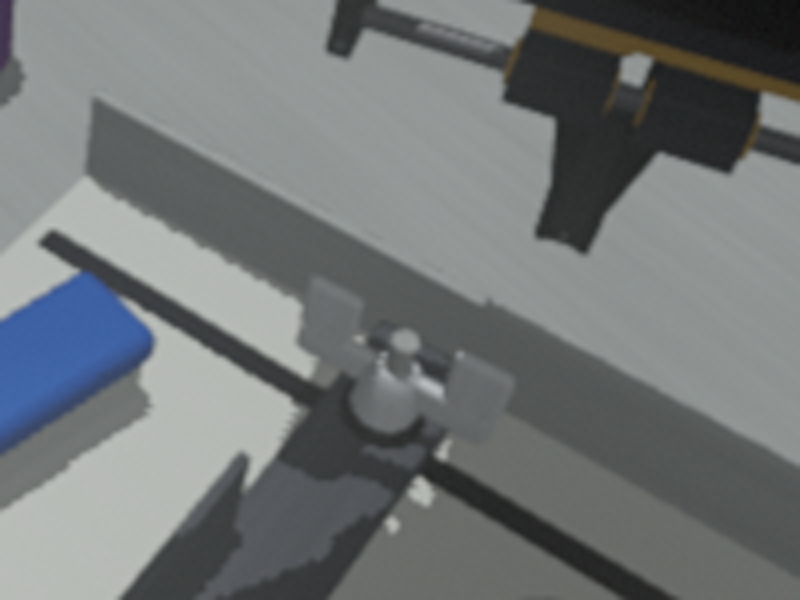

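The first stroke worked. The other wing (480,395) now stands on the right, and the fingertip (565,240) is behind it. Starting the second stroke.

Request:
apply_moves([
  {"translation":[-0.001,0.005,-0.034],"turn":[-0.003,0.003,0],"hand":0},
  {"translation":[0,0,-0.034],"turn":[0,0,-0.03],"hand":0},
  {"translation":[0,0,0],"turn":[0,0,0],"hand":0},
])

```text
time: 8.0
ee_pos: [0.5949, -0.1069, 0.0859]
eef_rot: [-0.219, 0.976, -0.001, 0.004]
ft_force: [-0.9, -0.7, 0.5]
width: 0.0002
```

Run:
```python
from h import *
plan(-67,-91,4);tilt()
```

```text
t 8.0 p [ 0.5949 -0.1069  0.0859] F [-0.9 -0.7  0.5] q7 2.32 wing -64.6
-67.0 [-0.0123, -0.005, -0.0009] turn -0.041
-75.0 [-0.0035, -0.0031, 0.0] turn -0.14
-83.0 [-0.0039, -0.0026, 0.0] turn -0.14
-91.0 [-0.0042, -0.002, 0.0] turn -0.14
tilt fix turn [np.float64(-0.001), np.float64(0.009)]
```

Request:
apply_moves([
  {"translation":[-0.012,-0.005,0],"turn":[0,0.005,-0.04],"hand":0},
  {"translation":[-0.0035,-0.003,-0.0015],"turn":[0,0,-0.14],"hand":0},
  {"translation":[-0.004,-0.0026,-0.0018],"turn":[0,0,-0.14],"hand":0},
  {"translation":[-0.0042,-0.002,-0.0018],"turn":[0,0,-0.14],"hand":0},
  {"translation":[-0.0045,-0.0014,-0.0018],"turn":[0,0,-0.14],"hand":0},
])

```text
time: 8.5
ee_pos: [0.5701, -0.1216, 0.0879]
eef_rot: [0.087, 0.996, -0.001, 0.007]
ft_force: [1.2, 0.1, -1.6]
width: 0.0006
```

Run:
```python
from h import *
plan(-107,-139,5);tilt()
```

```text
t 8.5 p [ 0.5701 -0.1216  0.0879] F [ 1.2  0.1 -1.6] q7 1.77 wing -100.0
-107.0 [-0.0082, -0.0004, -0.0029] turn -0.122
-115.0 [-0.0047, -0.0001, 0.0] turn -0.14
-123.0 [-0.0047, 0.0005, 0.0] turn -0.14
-131.0 [-0.0045, 0.0012, 0.0] turn -0.14
-139.0 [-0.0043, 0.0018, 0.0] turn -0.14
tilt fix turn [np.float64(0.004), np.float64(0.014)]
```

Request:
apply_moves([
  {"translation":[-0.0082,-0.0004,-0.005],"turn":[0,0.005,-0.12],"hand":0},
  {"translation":[-0.0047,0,-0.0018],"turn":[0,0.005,-0.14],"hand":0},
  {"translation":[-0.0047,0.0005,-0.0018],"turn":[0,0,-0.14],"hand":0},
  {"translation":[-0.0045,0.0012,-0.0018],"turn":[0,0,-0.14],"hand":0},
  {"translation":[-0.0043,0.0018,-0.0018],"turn":[0,0,-0.14],"hand":0},
])

```text
time: 9.0
ee_pos: [0.5482, -0.1215, 0.0866]
eef_rot: [0.428, 0.904, -0.003, 0.009]
ft_force: [0.5, -2.1, -0.7]
width: 0.0007
```

Run:
```python
from h import *
plan(-147,-179,5);tilt()
```

```text
t 9.0 p [ 0.5482 -0.1215  0.0866] F [ 0.5 -2.1 -0.7] q7 1.11 wing -140.7
-147.0 [-0.0087, 0.0052, -0.0016] turn -0.111
-155.0 [-0.0037, 0.0029, 0.0] turn -0.14
-163.0 [-0.0032, 0.0034, 0.0] turn -0.14
-171.0 [-0.0027, 0.0038, 0.0] turn -0.14
-179.0 [-0.0022, 0.0042, 0.0] turn -0.14
tilt fix turn [np.float64(0.013), np.float64(0.013)]
```

Request:
apply_moves([
  {"translation":[-0.0087,0.0052,-0.002],"turn":[0.006,0.006,-0.11],"hand":0},
  {"translation":[-0.0037,0.0029,-0.001],"turn":[0.003,0,-0.14],"hand":0},
  {"translation":[-0.0032,0.0034,-0.001],"turn":[0.003,0,-0.14],"hand":0},
  {"translation":[-0.0027,0.0038,-0.001],"turn":[0.003,0,-0.14],"hand":0},
  {"translation":[-0.0022,0.0042,-0.001],"turn":[0,0,-0.14],"hand":0},
])

```text
time: 9.5
ee_pos: [0.5303, -0.1048, 0.0899]
eef_rot: [0.712, 0.703, 0.004, 0.006]
ft_force: [-0.9, -2.9, -2.5]
width: 0.0003
```

Run:
```python
from h import *
plan(-187,-219,5);tilt()
```

```text
t 9.5 p [ 0.5303 -0.1048  0.0899] F [-0.9 -2.9 -2.5] q7 0.46 wing 179.3
-187.0 [-0.0041, 0.0071, -0.0049] turn -0.109
-195.0 [-0.001, 0.0046, 0.0] turn -0.14
-203.0 [-0.0003, 0.0047, 0.0] turn -0.14
-211.0 [0.0003, 0.0047, 0.0] turn -0.14
-219.0 [0.001, 0.0046, 0.0] turn -0.14
tilt fix turn [np.float64(0.004), np.float64(0.014)]
```

Request:
apply_moves([
  {"translation":[-0.0041,0.0071,-0.0065],"turn":[0.003,0.004,-0.11],"hand":0},
  {"translation":[-0.001,0.0046,-0.001],"turn":[0,0.003,-0.14],"hand":0},
  {"translation":[-0.0003,0.0047,-0.001],"turn":[0,0,-0.14],"hand":0},
  {"translation":[0.0003,0.0047,-0.001],"turn":[0,0,-0.14],"hand":0},
  {"translation":[0.001,0.0046,-0.001],"turn":[0,0,-0.14],"hand":0},
])

```text
time: 10.0
ee_pos: [0.5271, -0.0807, 0.0873]
eef_rot: [0.909, 0.416, 0.003, 0.004]
ft_force: [-3.4, -2.1, -2.6]
width: 0.0002
```

Run:
```python
from h import *
plan(-227,-255,5);tilt()
```

```text
t 10.0 p [ 0.5271 -0.0807  0.0873] F [-3.4 -2.1 -2.6] q7 -0.18 wing 139.2
-227.0 [0.0007, 0.006, -0.0023] turn -0.108
-234.0 [0.0019, 0.0036, 0.0] turn -0.122
-241.0 [0.0023, 0.0034, 0.0] turn -0.122
-248.0 [0.0027, 0.0031, 0.0] turn -0.122
-255.0 [0.0031, 0.0027, 0.0] turn -0.122
tilt fix turn [np.float64(0.005), np.float64(0.01)]
```

Request:
apply_moves([
  {"translation":[0.0007,0.006,-0.003],"turn":[0.003,0.004,-0.108],"hand":0},
  {"translation":[0.0019,0.0036,-0.001],"turn":[0,0.003,-0.122],"hand":0},
  {"translation":[0.0023,0.0034,-0.001],"turn":[0,0,-0.122],"hand":0},
  {"translation":[0.0027,0.0031,-0.001],"turn":[0,0,-0.122],"hand":0},
  {"translation":[0.0035,0.003,-0.001],"turn":[0,0,-0.122],"hand":0},
])

```text
time: 10.5
ee_pos: [0.5379, -0.0617, 0.0869]
eef_rot: [0.993, 0.119, 0.001, 0.0]
ft_force: [-2.0, -1.7, -1.2]
width: 0.0004
```

Request:
apply_moves([
  {"translation":[0.001,0.001,0],"turn":[0,0,0],"hand":0},
  {"translation":[-0.003,-0.001,0.01],"turn":[0,0,0],"hand":0},
  {"translation":[0,0,0.026],"turn":[0,0,0],"hand":0},
])

```text
time: 10.8
ee_pos: [0.5349, -0.0606, 0.1242]
eef_rot: [0.992, 0.123, -0.001, -0.0]
ft_force: [0.4, 0.4, 0.6]
width: 0.0003
```

Run:
```python
from h import *
plan(-64,-64,1,d=.024,z=.118);tilt()
```

```text
t 10.8 p [ 0.5349 -0.0606  0.1242] F [0.4 0.4 0.6] q7 -0.8 wing 104.1
-64.0 [0.0588, -0.0452, -0.0062] turn -2.933
tilt fix turn [np.float64(-0.0), np.float64(-0.002)]
```

Request:
apply_moves([
  {"translation":[0.003,-0.002,0],"turn":[0,0,0.149],"hand":0},
  {"translation":[0.003,-0.002,0],"turn":[0,0,0.149],"hand":0},
  {"translation":[0.003,-0.002,0],"turn":[0,0,0.149],"hand":0},
  {"translation":[0.003,-0.002,0],"turn":[0,0,0.149],"hand":0},
  {"translation":[0.003,-0.002,0],"turn":[0,0,0.149],"hand":0},
])

```text
time: 11.3
ee_pos: [0.5546, -0.0704, 0.1343]
eef_rot: [0.877, 0.48, 0.006, -0.001]
ft_force: [0.0, -0.4, 0.7]
width: 0.0005
```

Request:
apply_moves([
  {"translation":[0.003,-0.002,0],"turn":[0,0,0.149],"hand":0},
  {"translation":[0.003,-0.002,0],"turn":[0,0,0.149],"hand":0},
  {"translation":[0.003,-0.002,0],"turn":[0,0,0.149],"hand":0},
  {"translation":[0.003,-0.002,0],"turn":[0,0,0.149],"hand":0},
  {"translation":[0.003,-0.002,0],"turn":[0,0,0.149],"hand":0},
])

```text
time: 11.8
ee_pos: [0.573, -0.0811, 0.1428]
eef_rot: [0.64, 0.768, 0.01, -0.002]
ft_force: [0.9, 0.0, -0.5]
width: 0.0007
```

Request:
apply_moves([
  {"translation":[0.003,-0.002,0],"turn":[0,0,0.149],"hand":0},
  {"translation":[0.003,-0.002,0],"turn":[0,0,0.149],"hand":0},
  {"translation":[0.003,-0.002,0],"turn":[0,0,0.149],"hand":0},
  {"translation":[0.003,-0.002,0],"turn":[0,0,0.149],"hand":0},
  {"translation":[0.003,-0.002,0],"turn":[0,0,0.149],"hand":0},
])

```text
time: 12.3
ee_pos: [0.5913, -0.0927, 0.1519]
eef_rot: [0.315, 0.949, 0.013, -0.001]
ft_force: [-0.9, -0.2, -0.3]
width: 0.0006
```

Request:
apply_moves([
  {"translation":[0.002,-0.001,0],"turn":[0,0,0.149],"hand":0},
  {"translation":[0.002,-0.001,0],"turn":[0,0,0.149],"hand":0},
  {"translation":[0.002,-0.001,0],"turn":[0,0,0.149],"hand":0},
  {"translation":[0.002,-0.001,0],"turn":[0,0,0.149],"hand":0},
  {"translation":[0.002,-0.001,0],"turn":[0,0,0.149],"hand":0},
])

```text
time: 12.8
ee_pos: [0.6043, -0.1001, 0.1617]
eef_rot: [-0.055, 0.998, 0.012, 0.001]
ft_force: [0.7, 0.2, -0.1]
width: 0.0008
```

Run:
```python
from h import *
plan(-65,-65,1,d=.024,z=.085);tilt()
snap('side','s6.png',(300,180,500,330),4)
```

```text
t 12.8 p [ 0.6043 -0.1001  0.1617] F [ 0.7  0.2 -0.1] q7 1.97 wing -83.7
-65.0 [-0.011, -0.0064, -0.0767] turn 0.327
tilt fix turn [np.float64(-0.025), np.float64(-0.0)]
```

View pics/s6.png

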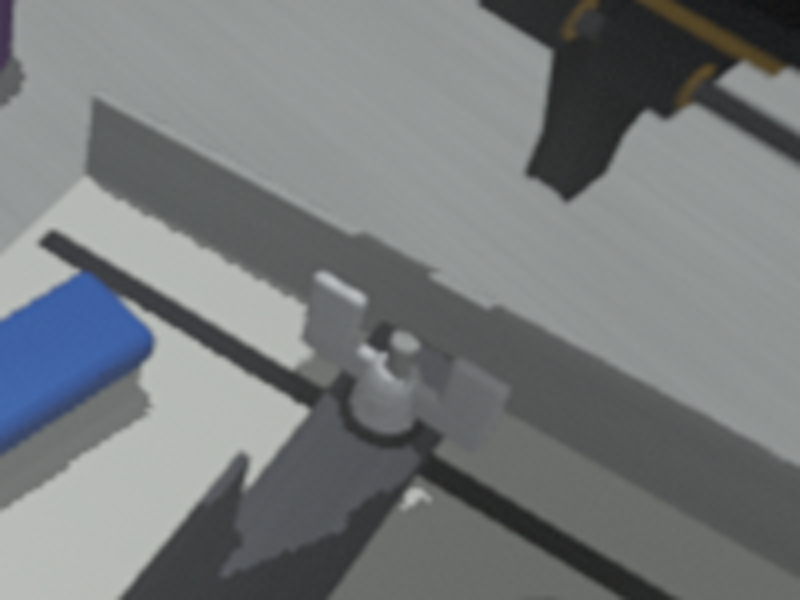

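The right wing now stands at (475,400), clear of the fingertip at (565,190).

Run:
```python
from h import *
S=lambda x,y,z:ray('side',300+x/4,180+y/4,z)[:2]
a,b=S(318,275,.0865),S(508,389,.0865);d=b-a;print(np.degrees(np.arctan2(d[1],d[0])),(a+b)/2,np.linalg.norm(d)/2)
plan(-71,-71,1,d=.024,z=.085)
```

```text
-76.98697326776416 [ 0.55920114 -0.09013708] 0.03851110241600249
t 12.85 p [ 0.6048 -0.1004  0.1621] F [-0.1 -0.   0.7] q7 1.98 wing -83.2
-71.0 [-0.0135, -0.0096, -0.0771] turn 0.213
```

Request:
apply_moves([
  {"translation":[-0.0135,-0.0096,-0.025],"turn":[-0.012,0,0.11],"hand":0},
  {"translation":[0,0,-0.025],"turn":[-0.012,0,0.08],"hand":0},
  {"translation":[0,0,-0.022],"turn":[0,0,0],"hand":0},
  {"translation":[0,0,0],"turn":[0,0,0],"hand":0},
])

```text
time: 13.25
ee_pos: [0.5933, -0.1117, 0.0948]
eef_rot: [-0.159, 0.987, -0.001, 0.004]
ft_force: [-0.2, -0.3, 0.4]
width: 0.0008
```

Run:
```python
from h import *
plan(-75,-107,5);tilt()
```

```text
t 13.25 p [ 0.5933 -0.1117  0.0948] F [-0.2 -0.3  0.4] q7 2.2 wing -71.8
-75.0 [-0.0142, -0.0034, -0.0098] turn -0.057
-83.0 [-0.0039, -0.0026, 0.0] turn -0.14
-91.0 [-0.0042, -0.002, 0.0] turn -0.14
-99.0 [-0.0045, -0.0014, 0.0] turn -0.14
-107.0 [-0.0046, -0.0008, 0.0] turn -0.14
tilt fix turn [np.float64(0.001), np.float64(0.009)]
```

Request:
apply_moves([
  {"translation":[0,0,-0.012],"turn":[0,0.006,0],"hand":0},
  {"translation":[-0.014,-0.0034,0],"turn":[0,0,-0.057],"hand":0},
  {"translation":[-0.0039,-0.0026,-0.002],"turn":[0,0,-0.14],"hand":0},
  {"translation":[-0.0042,-0.002,-0.002],"turn":[0,0,-0.14],"hand":0},
  {"translation":[-0.0045,-0.0014,-0.002],"turn":[0,0,-0.14],"hand":0},
])

```text
time: 13.75
ee_pos: [0.5715, -0.1219, 0.0829]
eef_rot: [0.087, 0.996, -0.002, 0.007]
ft_force: [0.8, -0.5, 1.3]
width: 0.0007
```

Run:
```python
from h import *
plan(-107,-139,5,z=.084);tilt()
```

```text
t 13.75 p [ 0.5715 -0.1219  0.0829] F [ 0.8 -0.5  1.3] q7 1.76 wing -100.0
-107.0 [-0.0096, -0.0, 0.0011] turn -0.123
-115.0 [-0.0047, -0.0001, 0.0] turn -0.14
-123.0 [-0.0047, 0.0005, 0.0] turn -0.14
-131.0 [-0.0045, 0.0012, 0.0] turn -0.14
-139.0 [-0.0043, 0.0018, 0.0] turn -0.14
tilt fix turn [np.float64(0.006), np.float64(0.013)]
```

Request:
apply_moves([
  {"translation":[-0.009,0,-0.001],"turn":[0.003,0.005,-0.12],"hand":0},
  {"translation":[-0.0047,0,-0.0018],"turn":[0,0.005,-0.14],"hand":0},
  {"translation":[-0.0047,0.0005,-0.0018],"turn":[0,0,-0.14],"hand":0},
  {"translation":[-0.0045,0.0012,-0.0018],"turn":[0,0,-0.14],"hand":0},
  {"translation":[-0.0043,0.0018,-0.0018],"turn":[0,0,-0.14],"hand":0},
])

```text
time: 14.25
ee_pos: [0.5496, -0.1214, 0.0815]
eef_rot: [0.429, 0.903, -0.003, 0.008]
ft_force: [0.7, -1.9, -0.1]
width: 0.0007
```

Run:
```python
from h import *
plan(-147,-179,5,z=.084);tilt()
```

```text
t 14.25 p [ 0.5496 -0.1214  0.0815] F [ 0.7 -1.9 -0.1] q7 1.11 wing -140.8
-147.0 [-0.01, 0.0052, 0.0025] turn -0.109
-155.0 [-0.0037, 0.0029, 0.0] turn -0.14
-163.0 [-0.0032, 0.0034, 0.0] turn -0.14
-171.0 [-0.0027, 0.0038, 0.0] turn -0.14
-179.0 [-0.0022, 0.0042, 0.0] turn -0.14
tilt fix turn [np.float64(0.012), np.float64(0.012)]
```

Request:
apply_moves([
  {"translation":[-0.0095,0.0052,-0.001],"turn":[0.006,0.006,-0.11],"hand":0},
  {"translation":[-0.0037,0.0029,-0.001],"turn":[0.003,0,-0.14],"hand":0},
  {"translation":[-0.0032,0.0034,-0.0015],"turn":[0.003,0,-0.14],"hand":0},
  {"translation":[-0.0027,0.0038,-0.0015],"turn":[0.003,0,-0.14],"hand":0},
  {"translation":[-0.0022,0.0042,-0.0015],"turn":[0,0,-0.14],"hand":0},
])

```text
time: 14.75
ee_pos: [0.5317, -0.1047, 0.0808]
eef_rot: [0.713, 0.701, 0.002, 0.006]
ft_force: [-0.5, -2.6, 0.9]
width: 0.0005
```

Run:
```python
from h import *
plan(-187,-219,5,z=.083);tilt()
```

```text
t 14.75 p [ 0.5317 -0.1047  0.0808] F [-0.5 -2.6  0.9] q7 0.45 wing 179.0
-187.0 [-0.0056, 0.0071, 0.0022] turn -0.105
-195.0 [-0.001, 0.0046, 0.0] turn -0.14
-203.0 [-0.0003, 0.0047, 0.0] turn -0.14
-211.0 [0.0003, 0.0047, 0.0] turn -0.14
-219.0 [0.001, 0.0046, 0.0] turn -0.14
tilt fix turn [np.float64(0.006), np.float64(0.012)]
```

Request:
apply_moves([
  {"translation":[-0.005,0.0071,-0.0005],"turn":[0.003,0.005,-0.105],"hand":0},
  {"translation":[-0.001,0.0046,-0.001],"turn":[0,0.003,-0.14],"hand":0},
  {"translation":[-0.0003,0.0047,-0.001],"turn":[0,0,-0.14],"hand":0},
  {"translation":[0.0003,0.0047,-0.001],"turn":[0,0,-0.14],"hand":0},
  {"translation":[0.001,0.0046,-0.001],"turn":[0,0,-0.14],"hand":0},
])

```text
time: 15.25
ee_pos: [0.5281, -0.081, 0.081]
eef_rot: [0.91, 0.415, 0.0, 0.004]
ft_force: [-3.4, -1.2, 0.1]
width: 0.0002
```

Run:
```python
from h import *
plan(-227,-243,5,z=.083);tilt()
```

```text
t 15.25 p [ 0.5281 -0.081   0.081 ] F [-3.4 -1.2  0.1] q7 -0.19 wing 139.1
-227.0 [-0.0002, 0.0063, 0.002] turn -0.106
-231.0 [0.001, 0.0021, 0.0] turn -0.07
-235.0 [0.0012, 0.002, 0.0] turn -0.07
-239.0 [0.0013, 0.0019, 0.0] turn -0.07
-243.0 [0.0015, 0.0018, 0.0] turn -0.07
tilt fix turn [np.float64(0.008), np.float64(0.004)]
```

Request:
apply_moves([
  {"translation":[0,0.006,0],"turn":[0.004,0.002,-0.106],"hand":0},
  {"translation":[0.001,0.002,-0.0005],"turn":[0,0,-0.07],"hand":0},
  {"translation":[0.0012,0.002,-0.0005],"turn":[0,0,-0.07],"hand":0},
  {"translation":[0.0013,0.0019,-0.0005],"turn":[0,0,-0.07],"hand":0},
  {"translation":[0.0015,0.0018,-0.0005],"turn":[0,0,-0.07],"hand":0},
])

```text
time: 15.75
ee_pos: [0.533, -0.0676, 0.0819]
eef_rot: [0.975, 0.223, -0.001, 0.003]
ft_force: [-2.7, -1.6, -0.1]
width: 0.0005
```

Run:
```python
from h import *
plan(-245,-253,5,z=.083);tilt()
```

```text
t 15.75 p [ 0.533  -0.0676  0.0819] F [-2.7 -1.6 -0.1] q7 -0.55 wing 115.8
-245.0 [0.0006, 0.0017, 0.0011] turn -0.014
-247.0 [0.0008, 0.0009, 0.0] turn -0.035
-249.0 [0.0008, 0.0008, 0.0] turn -0.035
-251.0 [0.0009, 0.0008, 0.0] turn -0.035
-253.0 [0.0009, 0.0008, 0.0] turn -0.035
tilt fix turn [np.float64(0.005), np.float64(-0.001)]
```

Request:
apply_moves([
  {"translation":[0.0006,0.0015,0],"turn":[0,0,-0.014],"hand":0},
  {"translation":[0.001,0.001,0],"turn":[0,0,-0.035],"hand":0},
  {"translation":[0.001,0.001,0],"turn":[0,0,-0.035],"hand":0},
  {"translation":[0.001,0.001,0],"turn":[0,0,-0.035],"hand":0},
])

```text
time: 16.15
ee_pos: [0.5361, -0.0634, 0.0831]
eef_rot: [0.986, 0.164, -0.002, 0.002]
ft_force: [-2.9, -2.3, -1.5]
width: 0.0004
```

Run:
```python
from h import *
plan(-253,-261,5,z=.083)
snap('side','s7.png',(300,180,500,330),4)
```

```text
t 16.15 p [ 0.5361 -0.0634  0.0831] F [-2.9 -2.3 -1.5] q7 -0.67 wing 108.9
-253.0 [0.0009, 0.0008, -0.0001] turn -0.033
-255.0 [0.0009, 0.0007, 0.0] turn -0.035
-257.0 [0.0009, 0.0007, 0.0] turn -0.035
-259.0 [0.001, 0.0007, 0.0] turn -0.035
-261.0 [0.001, 0.0006, 0.0] turn -0.035
```

View pics/s7.png

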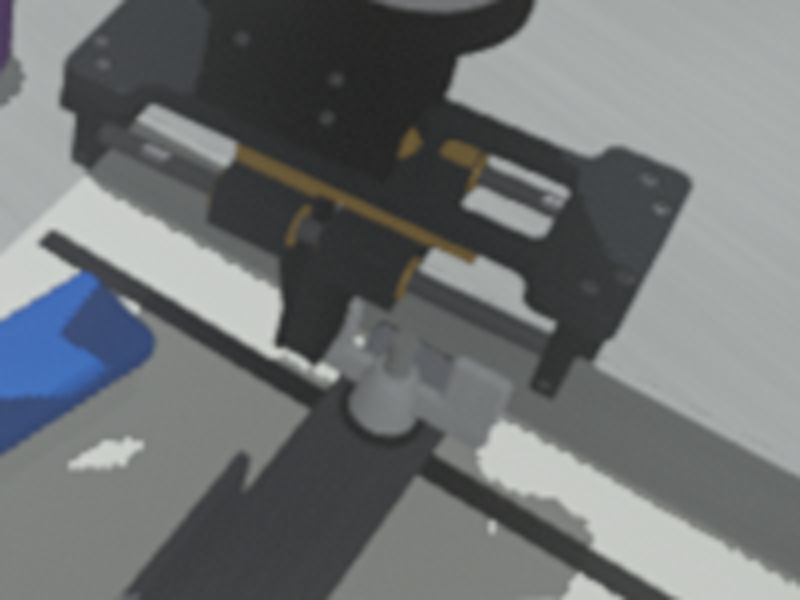

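The right wing at (480,400) is nearly parallel to the fence. I'll continue in small steps.

Request:
apply_moves([
  {"translation":[0.001,0.0008,0],"turn":[0,0,-0.035],"hand":0},
  {"translation":[0.001,0.0007,0],"turn":[0,0,-0.035],"hand":0},
  {"translation":[0.001,0.0007,0],"turn":[0,0,-0.02],"hand":0},
])

```text
time: 16.5
ee_pos: [0.5384, -0.0612, 0.0836]
eef_rot: [0.993, 0.119, -0.003, 0.002]
ft_force: [-3.4, -2.2, -2.3]
width: 0.0004
```

Request:
apply_moves([
  {"translation":[0.001,0.0005,0],"turn":[0,0,-0.02],"hand":0},
  {"translation":[0.001,0.0004,0],"turn":[0,0,-0.02],"hand":0},
])

```text
time: 16.7
ee_pos: [0.5394, -0.0606, 0.0835]
eef_rot: [0.995, 0.099, -0.004, 0.002]
ft_force: [-5.7, -1.7, -1.0]
width: 0.0005
```

Request:
apply_moves([
  {"translation":[0.0012,0.0004,0],"turn":[0,0,-0.01],"hand":0},
  {"translation":[0.0012,0.0004,0],"turn":[0,0,-0.01],"hand":0},
])

```text
time: 16.9
ee_pos: [0.5404, -0.06, 0.0835]
eef_rot: [0.996, 0.089, -0.006, 0.001]
ft_force: [-7.0, -1.2, 0.7]
width: 0.0004
```

Request:
apply_moves([
  {"translation":[0.0012,0.0004,0],"turn":[0,0,0],"hand":0},
])

```text
time: 17.0
ee_pos: [0.5407, -0.0599, 0.0834]
eef_rot: [0.996, 0.089, -0.007, 0.001]
ft_force: [-7.3, -1.6, 0.9]
width: 0.0003
```

Force is climbing elastically to about 7.5 N, against 3–4 N in free running, and the geometry puts the wing about 0.1 rad past home. That is the springy end, so I'll back off and lift clear.

Request:
apply_moves([
  {"translation":[0,0,0],"turn":[0,0,0],"hand":0},
  {"translation":[-0.008,-0.002,0],"turn":[0,0,0],"hand":0},
  {"translation":[-0.008,-0.002,0.01],"turn":[0,0,0],"hand":0},
  {"translation":[0,0,0.04],"turn":[0,0,0],"hand":0},
  {"translation":[0,0,0.045],"turn":[0,0,0],"hand":0},
])

```text
time: 17.5
ee_pos: [0.522, -0.0633, 0.1774]
eef_rot: [0.996, 0.091, -0.01, 0.002]
ft_force: [0.9, 0.4, -0.3]
width: 0.0005
```

Request:
apply_moves([
  {"translation":[-0.03,0,0.04],"turn":[0,0,0],"hand":0},
  {"translation":[-0.04,0,0.03],"turn":[0,0,0],"hand":0},
  {"translation":[-0.04,0,0.02],"turn":[0,0,0],"hand":0},
  {"translation":[0,0,0],"turn":[0,0,0],"hand":0},
  {"translation":[0,0,0],"turn":[0,0,0],"hand":0},
])

```text
time: 18.0
ee_pos: [0.4655, -0.0525, 0.2291]
eef_rot: [0.995, 0.094, -0.018, -0.014]
ft_force: [-0.6, 0.6, 0.3]
width: 0.0007
```

Run:
```python
from h import *
snap('side','s8.png',(220,100,560,420),1.9);s=readout.read_state();print(s['ee_pos'],s['ft_force'],abs(s['joint_vel']).max())
```

```text
[ 0.46545519 -0.05335072  0.22895532] [ 0.45260253 -1.13004988 -0.34116055] 0.0672919368057326
```

View pics/s8.png

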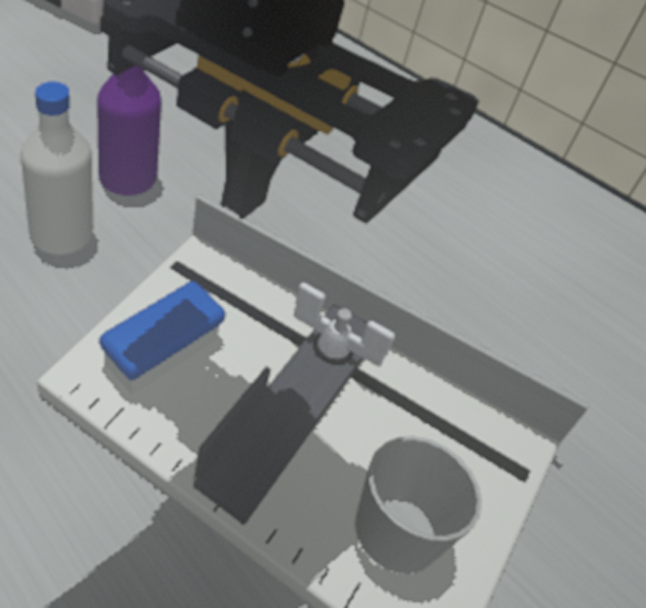

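Everything is standing, and the wings are parallel to the fence. One last enlarged crop to measure the nut angle.

Run:
```python
from h import *
snap('side','s9.png',(320,220,480,340),5)
```

```text
(no output)
```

View pics/s9.png

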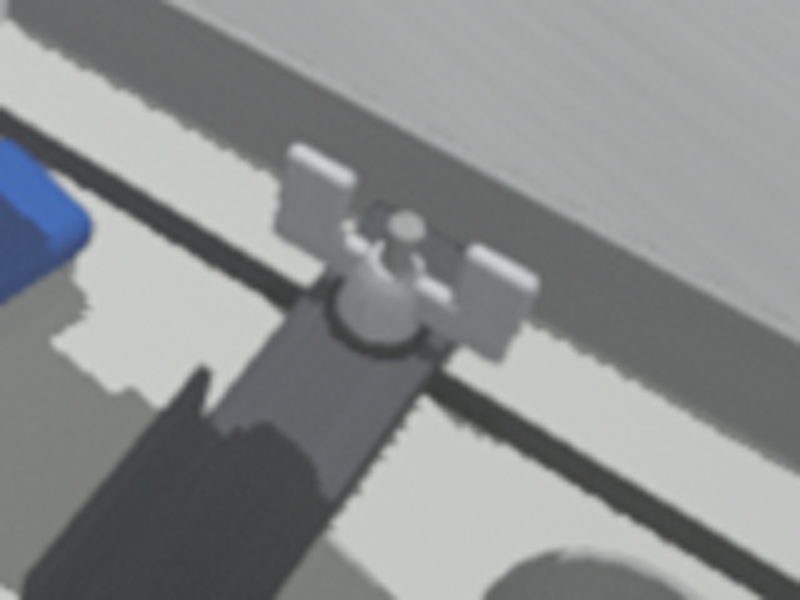

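Wing top outer corners are at (297,147) and (537,282) in the crop.

Run:
```python
from h import *
S=lambda x,y:ray('side',320+x/5,220+y/5,.085)[:2]
d=S(537,282)-S(297,147);w=np.degrees(np.arctan2(d[1],d[0]));print('wing world',w,'vs home -74.8; short by rad',np.radians(w+74.8),np.linalg.norm(d)/2)
```

```text
wing world -74.79899309477499 vs home -74.8; short by rad 1.7573811431988146e-05 0.038241791193975666
```

```bash
python3 -c "
from h import *
print(order.close_job())"
```

```text
the job is handed in; nothing more can be done
None
```

The wing nut is fully home, and I've handed the job in. I turned it about 1.5 turns clockwise in three half-turn strokes, pushing with the closed fingertips on the open side and never pinching it.

- **Force:** it rose from the 3–4 N of free turning to about 7.5 N as the nut met its springy end. I stopped there, well under the 40 N limit.
- **Nut position:** after I backed off, the side camera showed the wings along the board's y, within measuring error (a degree or two) of the home angle.
- **Surroundings:** in the last side view the cup, the small brush and the white bottle were upright and looked unmoved; I judged this by eye and did not measure it.
- **Arm:** the hand finished clear of everything at about 0.23 m, with force readings near zero.

The job took about 18 s of the 67 s allowed. No check failed. The tool crept upward by several millimetres while turning, and I corrected for that during the strokes.

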